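Reset the label printer at the coconut-drink stall

ROBOT

A 7-joint arm with a two-finger parallel gripper is mounted at the origin on the work surface. World frame = base frame: x ahead of the robot, y to its left, z up, the work surface at z = 0. Lengths are in m, angles in rad, forces in N, time in s.
With the tool pointing down it reaches from about 0.425 to 0.95 m from the base axis. Payload 4.7 kg.
Tool frame: the origin (TCP) lies on the mounting face of the last link; the fingertips stand 173 mm ahead of it and the grasp point (between the pads) lies 155 mm ahead of it; z points along the fingers, y is the line along which they close (so a half turn about z gives the same grasp; the last joint's range is limited). The gripper opens to 85 mm and grips with 20 to 120 N. Pads are 22 mm wide; open, the fingers measure 114 mm over their backs; the gripper's body (76 mm by 85 mm) begins 54 mm behind the grasp point. The pads swing forward as they close: fully open they stand 13 mm farther back than shut.
Start: joints at [-1.361, 0.469, -0.049, 1.532, 0.024, 1.141, -0.082], TCP at [0.16, 0.656, 0.405] pointing down, gripper open.
Joint ranges: [-2.59, 2.59], [-0.33, 1.99], [-1.39, 1.29], [0.1, 2.45], [-1.04, 4.18], [0.21, 1.99], [-2.66, 2.66]. Speed limits (rad/s): [2.57, 2.57, 3.14, 3.14, 3.14, 3.14, 3.14].

INTERFACE

Orientations are given as [roll, pitch, yaw] about the fixed x, y, z axes, in that order (R = Rz(yaw) Ry(pitch) Rx(roll)).
In Python, from bench import ctrl gives the robot as it stands.
- The arm moves only by the shell command python3 -m crank 'ROWS'. ROWS is JSON, a list of rows, each an object with "jaw": the opening, from -1 (shut) to 1 (fully open); "travel": the shift along the world's x, y, z in cm, a list of three; "dr": the turn, a rotation vector about the world's x, y, z in rad, a list of three. A call has 1 to 5 rows; each row is the pose to reach, as a shift and turn from the pose commanded when the call began; what a row does not reach only later rows make up. A row lasts 1/10 s, in which the tool goes at most 50 mm and 8.59 degrees, less where a joint would pass 70% of its speed; a pose out of reach is approached as far as the arm can. A call with a gripper value outside its range is refused whole. The fingers move at their own pace and stop on an object; the grip force is fixed at half the most. Time passes only in rows, so rows that repeat a pose let the fingers close. It gives the time, the measured TCP pose, the force, the opening and the grip force at its end, in the units of the state.
- ctrl.state(): the state, without advancing time (a new reading comes with each control period).
- ctrl.read_camera(name): name is "side" or "top"; returns a dict with "image" (420x560x3 uint8, red, green, blue), "camera_matrix" (3x3 intrinsics, pixels), "k1" (the pictures are not rectified: a ray, as slopes to the right and down, at radius r is drawn at 1 + k1 r^2 times it, then the intrinsics apply), "rvec" (rotation vector, rad) and "tvec" (3), from world to camera coordinates, as OpenCV has them. Camera axes: x right, y down, z forward; pixel columns grow to the right and rows downward; lengths in m; the calibration is good to about 2 mm. A picture is of the moment at which its call begins. There is no depth.
- ctrl.close_job(): hands the job in; it is judged then, once.
Trained networks look in a picture, given as the dict that the camera call returned (one of the last four; its "shot" number tells which), for a name from the list of things; names that differ only in an ending like _2 or _b are one class to them, and where a whole thing is asked for, a point or a joint stands for the part that bears it (a point fixed in the world has none). Each returns a list of dicts, best first, with "conf" (0 to 1); they miss things now and then, are a little off and sometimes report something else, mostly with a low value. They report only what shows in the picture. A call takes as long as a camera call.
- ctrl.look_for(query, picture): "centre" ([x, y, z] in m, in the coordinates of the camera as it stood for that picture, good to about 4 mm: the middle of the surface that is visible of it).
The state is a dict: "time_s": time; "qpos": joint angles; "joint_vel": joint speeds; "joint_efforts": joint torques, N m; "tool_pos": TCP position; "tool_rot": TCP orientation; "ft_force": force on the tool from outside, world axes, zero at the start; "torque": the same for the moment, N m; "opening": finger opening in m; "grip_force": force on a finger pad.
Only numpy, scipy, OpenCV 4.12 (cv2) and the standard library are available. Lean on these libraries where they do the work, as an engineer would, in place of code of your own. Each camera call takes 0.05 s, during which the arm holds its last target. There are 200 camera calls.

TASK

Reset the label printer on the counter: first turn its darkness knob fully anticlockwise to the end stop, then take the orange pin tool from the wooden block, reach its steel pin through the small round hole in the printer's top and push the recessed red reset button fully down. Leave the blue marker, the bottle and the coconuts where they are, and finish with the tool still in the gripper, upright, holding the button down.

Things in the scene. Friction and masses are not known exactly. Their poses are not given: they have to be found in the camera images.
- printer: Fixed label printer, white with grey top panel; 220 (own x) x 240 (own y) x 100 mm high; origin at the centre of its underside, front faces own -x. The top panel is 100 mm above the counter; a white roll cover 75 x 220 x 20 mm stands on its rear (own x +30 to +105 mm). Knob axis at own (-50, +60) mm, reset hole at own (-50, -60) mm.
- darkness (a joint): Black knob on the printer's top; rad, 0 at the anticlockwise end stop (seen from above), growing clockwise to 4.7; starts at 0.9 to 2.6. Stays where left; turns with about 0.03 N m. At 0 its bar lies along the printer's x with the bar's white mark towards the printer's front (-x); at q the bar is turned q clockwise from there.
- darkness_grip (a point): Point on the knob's axis at gripping height, 37 mm above the top panel (137 mm above the counter). The bar grip is 42 mm long, 14 mm wide (pinch it across these 14 mm) and stands from 12 to 44 mm above the panel, on a disc of 44 mm diameter. This point turns with the knob.
- reset_hole (a point): Centre of the mouth of the round reset hole, level with the top panel (100 mm above the counter), framed by a thin red ring of 23 mm diameter. The hole is 14 mm in diameter and vertical; the button's top lies 22 mm below the mouth. The point's axes are those of the printer, z up.
- reset_button (a joint): Red spring button at the bottom of the reset hole; m pressed down, 0 released, 0.005 fully down. It starts to yield at 1.8 N and is fully down at 6 N, against a hard stop; it springs back if let go.
- button_top (a point): Centre of the top face of the reset button (13 mm diameter); goes down with it.
- pin_tool: Loose orange-handled pin tool, 60 g (x 0.7 to 1.4), upright in one of the block's two holes. Origin at the pin's tip, own z up along the tool: steel pin, 5 mm diameter, 0 to 45 mm; black collar, 30 mm diameter, 45 to 51 mm; round orange handle, 18 mm diameter, 51 to 116 mm. The collar rests on the block's top, the pin hangs hidden in the hole: lift 50 mm or more to clear it.
- pin_tip (a point): Tip of the pin tool's pin (10 mm above the counter at the start, so the handle then stands from 61 to 126 mm above the counter).
- pin_grip (a point): Point on the pin tool's axis in the middle of the handle, 85 mm from the tip.
- marker: Loose blue marker of the same handle and collar in the other hole of the block; origin at its tip. Its tip of 17 mm diameter is too thick for the reset hole. To be left alone.
- tool_block: Fixed wooden block 150 (own x) x 50 (own y) x 55 mm high; origin at the centre of its underside; two upright holes of 21 mm diameter, 50 mm deep, at own x = -45 and +45 mm.
- coconut_1: Brown coconut drink, 110 mm wide, 115 mm high with its blue cap, yellow labels; origin at the centre of its underside. To be left alone.
- coconut_2: Another coconut drink of the same kind and size. To be left alone.
- bottle: Amber glass bottle with black cap, 64 mm in diameter, 140 mm high; origin at the centre of its underside. To be left alone.

How it is judged:
By the outcome, as a careful person would: the job done as asked, in the order asked, and still so for the second after the job is handed in, while the arm keeps its last pose, push and grip.
It also fails if it takes over 72 s, if anything falls off the work surface, if the arm or the gripper's body presses on something with over 40 N, if the wrist force passes 120 N, or if a joint passes its speed limit or range.

## Working session

There is one attempt and no reset: what is moved stays moved. The work goes in short steps, Python scripts to look and compute and a shell command to move; the robot and the scene stay as the last step left them, time stands still between calls to the robot, and variables do not carry over. Pictures are saved under pics/ and viewed, at most 10 in all, crops included, and the job is handed in when it is done.

```bash
mkdir -p pics; cat > h.py <<'E'
import numpy as np, cv2
from bench import ctrl
def cam(n): return ctrl.read_camera(n)
def RT(p): return cv2.Rodrigues(np.array(p["rvec"],float))[0], np.array(p["tvec"],float).ravel()
def dist(p): return np.array([p["k1"],0,0,0,0],float)
def world(p,c):
    R,t=RT(p); return R.T@(np.array(c)-t)
def proj(p,X):
    return cv2.projectPoints(np.array(X,float).reshape(-1,1,3),np.array(p["rvec"],float),np.array(p["tvec"],float),np.array(p["camera_matrix"],float),dist(p))[0].reshape(-1,2)
def unproj(p,uv,z):
    R,t=RT(p); n=cv2.undistortPoints(np.array(uv,float).reshape(-1,1,2),np.array(p["camera_matrix"],float),dist(p)).reshape(-1,2)
    d=np.c_[n,np.ones(len(n))]@R; o=-R.T@t
    return o+d*((z-o[2])/d[:,2])[:,None]
def save(p,f,crop=None,s=1):
    im=p["image"][:,:,::-1]
    if crop: a,b,c,d=crop; im=im[b:d,a:c]
    cv2.imwrite("pics/"+f,cv2.resize(im,None,fx=s,fy=s,interpolation=cv2.INTER_CUBIC))
E
python3 - <<'E'
from h import *
print(ctrl.state())
for n in("top","side"):
    p=cam(n); save(p,n+"0.png",s=1.4); R,t=RT(p); print(n,-R.T@t)
    for q in["printer","darkness","darkness_grip","reset_hole","pin_tool","pin_grip","marker","tool_block","coconut_1","bottle"]:
        print(q,[(np.round(world(p,d["centre"]),3).tolist(),round(d["conf"],2)) for d in ctrl.look_for(q,p)[:3]])
E
```

```text
{'time_s': 0.0, 'qpos': array([-1.36092178,  0.46945422, -0.04860955,  1.53372014,  0.02409622,
        1.14100494, -0.08228297]), 'joint_vel': array([-2.58829531e-04, -2.02903703e-05, -5.33007235e-04,  2.75016382e-03,
        1.25885477e-03, -6.52113170e-05, -1.31440478e-03]), 'joint_efforts': array([-1.32070680e-03, -5.10308182e+01, -4.66146308e-02, -2.37708163e+01,
        1.08603053e-02,  7.36609334e-03, -1.00272729e-05]), 'tool_pos': array([0.15955564, 0.65560982, 0.40364141]), 'tool_rot': array([-3.13959263e+00,  6.47912741e-05,  2.90287886e+00]), 'ft_force': array([-0.172409  ,  0.06153029, -0.12256129]), 'torque': array([-0.02024138,  0.01882888,  0.04179835]), 'grip_force': 0.0, 'opening': 0.08541237977281255}
top [ 0.55104888 -0.10258446  1.33741898]
printer [([0.559, 0.196, 0.056], 0.24)]
darkness [([0.535, -0.064, 0.114], 0.63)]
darkness_grip [([0.537, -0.061, 0.118], 0.69)]
reset_hole [([0.568, -0.127, 0.101], 0.85)]
pin_tool [([0.514, 0.19, 0.086], 0.59)]
pin_grip [([0.514, 0.186, 0.083], 0.42)]
marker [([0.606, 0.198, 0.088], 0.55)]
tool_block [([0.561, 0.191, 0.055], 0.97)]
coconut_1 [([0.595, -0.453, 0.087], 0.75), ([0.78, -0.024, 0.084], 0.62), ([0.563, -0.128, 0.102], 0.39)]
bottle [([0.748, 0.12, 0.097], 0.75)]
side [0.13178922 0.45180228 0.91862245]
printer [([0.537, -0.095, 0.1], 0.69)]
darkness [([0.53, -0.054, 0.125], 0.77)]
darkness_grip [([0.529, -0.05, 0.129], 0.79)]
reset_hole [([0.54, -0.097, 0.107], 0.73)]
pin_tool [([0.508, 0.196, 0.087], 0.57)]
pin_grip [([0.504, 0.195, 0.088], 0.8)]
marker [([0.593, 0.212, 0.086], 0.57)]
tool_block [([0.548, 0.215, 0.056], 0.65)]
coconut_1 [([0.575, -0.435, 0.075], 0.59)]
bottle [([0.737, 0.137, 0.084], 0.95)]
```

View pics/top0.png

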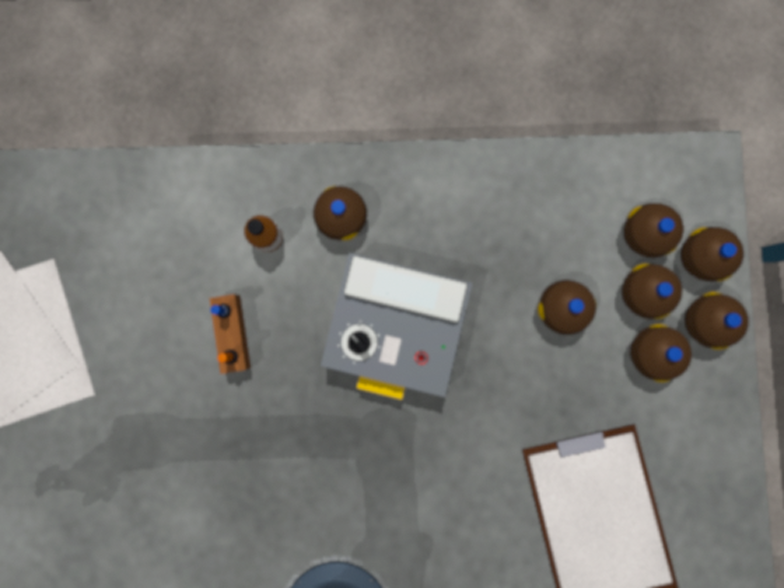

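View pics/side0.png

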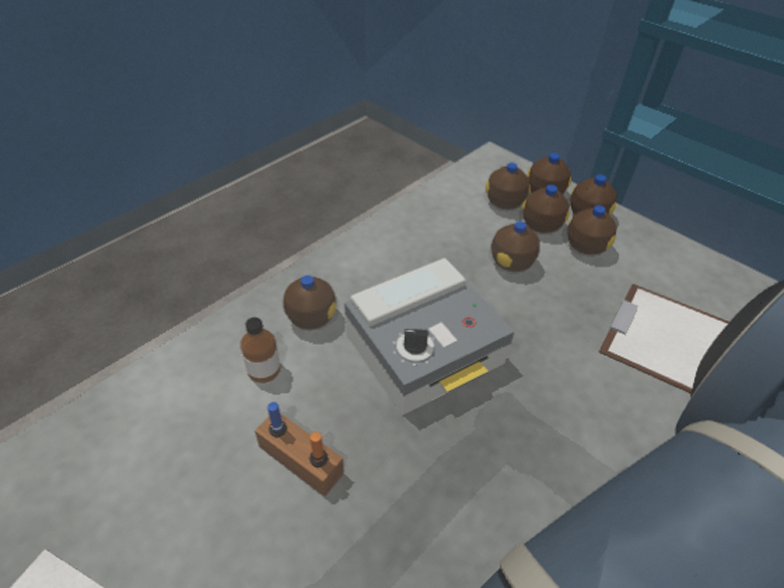

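Top view: the orange tool is at (228,357), the marker at (219,310), the knob at (359,342) and the red ring at (421,357), all in the ×1.4 picture. The bottle and a coconut stand behind. I'll zoom in to measure.

```bash
python3 - <<'E'
from h import *
for n,cr,cr2 in(("top",(225,175,345,300),0),("side",(240,180,375,300),0)):
    p=cam(n); save(p,n+"1.png",cr,5); im=cv2.cvtColor(p["image"],cv2.COLOR_RGB2HSV); rgb=p["image"].astype(int)
    H,S,V=im[...,0],im[...,1],im[...,2]
    a=cr; box=np.zeros(H.shape,bool); box[a[1]:a[3],a[0]:a[2]]=1
    red=box&((H<6)|(H>172))&(S>70)
    y,x=np.nonzero(red); print(n,"red",len(x),x.mean(),y.mean(),unproj(p,[[x.mean(),y.mean()]],.1)) 
    org=(H>4)&(H<16)&(S>200)&(V>140); y,x=np.nonzero(org)
    print("orange",len(x),x.min(),x.max(),y.min(),y.max(),x.mean(),y.mean(),unproj(p,[[x.mean(),y.mean()]],.1),unproj(p,[[x.mean(),y.mean()]],.126))
E
```

```text
top red 76 300.36842105263156 255.25 [[ 0.50440951 -0.17577942  0.1       ]]
orange 33 156 161 252 258 158.84848484848484 255.0909090909091 [[0.51364496 0.19583815 0.1       ]] [[0.51443087 0.18956785 0.126     ]]
side red 26 334.38461538461536 230.07692307692307 [[ 0.50269534 -0.1735989   0.1       ]]Traceback (most recent call last):
  File "<stdin>", line 9, in <module>
    return umr_minimum(a, axis, None, out, keepdims, initial, where)
ValueError: zero-size array to reduction operation minimum which has no identity
```

View pics/top1.png

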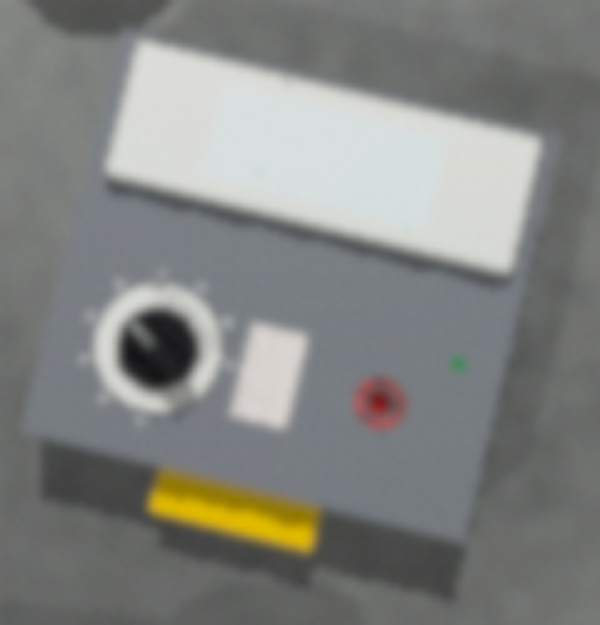

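View pics/side1.png

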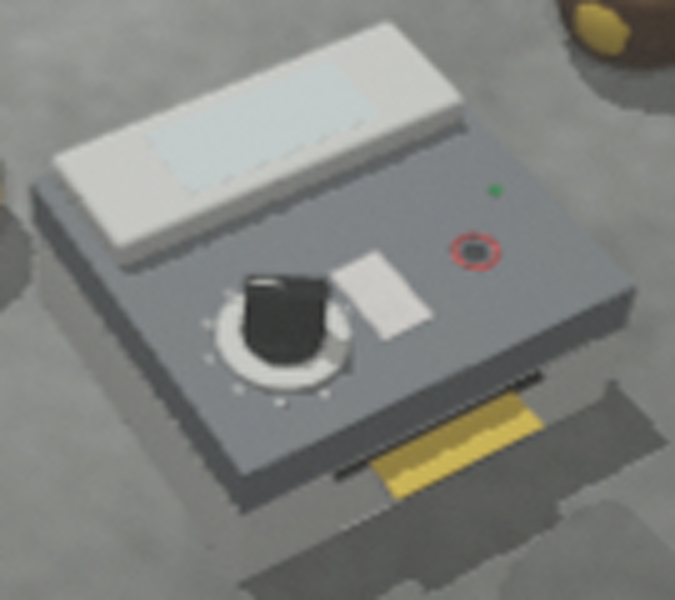

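```bash
python3 - <<'E'
from h import *
p=cam("top"); f=lambda u,v:[225+(u+.5)/5-.5,175+(v+.5)/5-.5]
g=lambda q,z:unproj(p,[f(*q)],z)[0]
fl,fr=g((22,432),.1),g((466,542),.1); e=fl-fr; print("front",fl,fr,np.linalg.norm(e),"yaw",np.arctan2(-e[0],e[1]))
cl,crr=g((107,180),.12),g((508,275),.12); e=crr-cl; print("cover",np.linalg.norm(e),"yaw",np.arctan2(e[0],-e[1]))
d=g((158,349),.1); h=g((380,403),.1); e=d-h; print("dial",d,h,np.linalg.norm(e),"yaw",np.arctan2(-e[0],e[1]))
print("dark disc .112",g((158,349),.112))
V=p["image"].max(2).astype(int); print(V[234:256,246:270])
s=cam("side"); F=lambda u,v:[240+(u+.5)/5-.5,180+(v+.5)/5-.5]
for q in((250,281),(283,284),(245,277),(330,280)): print("s",unproj(s,[F(*q)],.144)[0])
print("dial side",unproj(s,[F(284,333)],.1))
for n,pp in(("top",p),("side",s)):
    im=cv2.cvtColor(pp["image"],cv2.COLOR_RGB2HSV);H,S,Vv=[im[...,i].astype(int) for i in range(3)]
    o=(H>3)&(H<14)&(S>170)&(Vv>110)&(np.arange(560)[None]<250); y,x=np.nonzero(o)
    print(n,"orange",len(x),x.min(),x.max(),y.min(),y.max(),x.mean(),y.mean(),unproj(pp,[[x.mean(),y.mean()]],.094),unproj(pp,[[x.mean(),y.mean()]],.126))
    r=(221,300,258,350) if n=="side" else (0,0,0,0)
save(s,"blk.png",(170,270,260,360),6)
E
```

```text
front [0.49374775 0.01192987 0.1       ] [ 0.43150712 -0.21912557  0.1       ] 0.23929168394532793 yaw -0.2631294650355785
cover 0.2141025720508526 yaw -0.25621846597428427
dial [ 0.53542566 -0.06038599  0.1       ] [ 0.50452621 -0.17639073  0.1       ] 0.12004946954153534 yaw -0.2603195199307414
dark disc .112 [ 0.53557717 -0.06079521  0.112     ]
[[136 147 167 190 205 213 216 216 213 208 202 198 196 197 199 202 200 190
  172 152 138 132 131 132]
 [147 167 191 207 215 217 213 206 200 191 184 181 181 186 192 199 204 203
  193 171 149 136 131 131]
 [165 190 208 215 214 206 194 175 157 144 136 134 142 157 174 185 195 202
  203 194 170 144 133 131]
 [185 206 215 212 201 178 151 123 100  86  79  79  89 109 134 157 176 192
  202 204 189 160 137 134]
 [200 213 213 200 173 141 107  75  53  45  43  44  50  64  86 112 146 178
  196 206 201 178 150 147]
 [209 213 202 174 140 119  99  70  44  34  33  35  35  39  49  71 114 159
  187 201 205 191 166 157]
 [213 210 186 143 107 109 111  91  61  38  33  30  33  35  36  49  85 134
  171 191 201 195 172 155]
 [214 205 172 118  79  89 105 101  80  54 
[... 1347 characters left out ...]
149 144 132 128 130 132]
 [143 139 143 159 179 194 200 204 205 205 201 188 167 147 136 130 125 124
  129 132 130 131 130 132]]
s [ 0.54875441 -0.04736701  0.144     ]
s [ 0.53605249 -0.0574295   0.144     ]
s [ 0.55222454 -0.04749778  0.144     ]
s [ 0.52148622 -0.07568813  0.144     ]
dial side [[ 0.53696979 -0.06282633  0.1       ]]
top orange 27 156 173 224 260 161.25925925925927 251.8148148148148 [[0.52189932 0.19091178 0.094     ]] [[0.5226495  0.18335851 0.126     ]]Traceback (most recent call last):
  File "<stdin>", line 15, in <module>
    return umr_minimum(a, axis, None, out, keepdims, initial, where)
ValueError: zero-size array to reduction operation minimum which has no identity
```

```bash
python3 -m crank '[{"jaw":1,"travel":[2.3,-4.4,0],"dr":[0,0,-0.14]},{"jaw":1,"travel":[4.6,-8.8,0],"dr":[0,0,-0.28]},{"jaw":1,"travel":[6.9,-13.2,0],"dr":[0,0,-0.42]},{"jaw":1,"travel":[9.2,-17.6,0],"dr":[0,0,-0.56]},{"jaw":1,"travel":[11.5,-22,0],"dr":[0,0,-0.7]}]'
python3 - <<'E'
from h import *
s=ctrl.state(); print(s["qpos"],s["tool_rot"])
p=cam("side"); save(p,"blk.png",(170,270,260,360),6)
E
```

```text
time_s: 1.8
tool_pos: [0.2753, 0.4339, 0.405]
tool_rot: [3.141, -0.0, 2.197]
ft_force: [1.5, -0.2, 0.3]
opening: 0.0856
grip_force: 0.0
[-1.20841198  0.20327403  0.14091002  1.91811405 -0.03337534  1.02161385
 -0.42662307] [ 3.14091840e+00 -4.42414676e-04  2.19713588e+00]
```

View pics/blk.png

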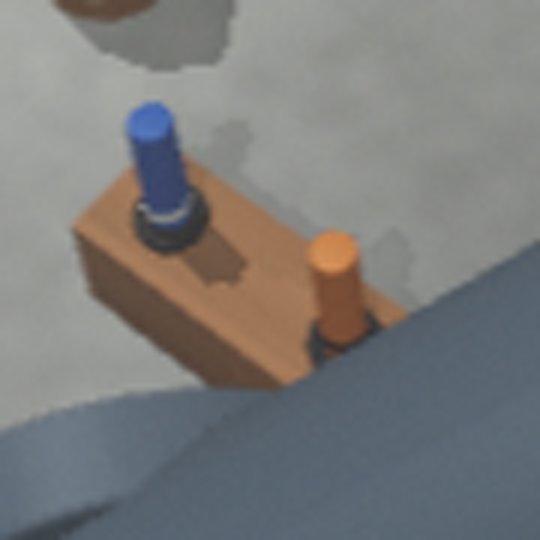

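Side crop: the orange handle's top is at crop (335,252) and the blue one's at (152,122), both upright. I'll carry on to the knob.

```bash
python3 -m crank '[{"jaw":1,"travel":[2.3,-4.4,0],"dr":[0,0,-0.14]},{"jaw":1,"travel":[4.6,-8.8,0],"dr":[0,0,-0.28]},{"jaw":1,"travel":[6.9,-13.2,0],"dr":[0,0,-0.42]},{"jaw":1,"travel":[9.2,-17.6,0],"dr":[0,0,-0.56]},{"jaw":1,"travel":[11.5,-22,0],"dr":[0,0,-0.7]}]'
python3 -m crank '[{"jaw":0.4,"travel":[2.3,-4.4,0],"dr":[0,0,-0.14]},{"jaw":0.4,"travel":[4.6,-8.8,0],"dr":[0,0,-0.28]},{"jaw":0.4,"travel":[6.9,-13.2,0],"dr":[0,0,-0.42]},{"jaw":0.4,"travel":[9.2,-17.6,0],"dr":[0,0,-0.56]},{"jaw":0.4,"travel":[11.5,-22,0],"dr":[0,0,-0.7]}]'
python3 - <<'E'
from h import *
s=ctrl.state(); print(s["qpos"],s["tool_rot"])
p=cam("side"); print([unproj(p,[[170+(u+.5)/6-.5,270+(v+.5)/6-.5]],.126) for u,v in((335,252),(152,122))])
t=cam("top"); im=cv2.cvtColor(t["image"],cv2.COLOR_RGB2HSV)[240:270,145:175]; m=(im[...,1]>200)&(im[...,2]>130); y,x=np.nonzero(m); print(len(x),x.mean()+145,y.mean()+240)
E
```

```text
time_s: 2.35
tool_pos: [0.3902, 0.2142, 0.4052]
tool_rot: [3.141, -0.001, 1.498]
ft_force: [1.4, 0.5, -0.2]
opening: 0.0856
grip_force: 0.0
time_s: 2.85
tool_pos: [0.5053, -0.0058, 0.4053]
tool_rot: [3.141, -0.002, 0.798]
ft_force: [1.3, 0.4, -0.1]
opening: 0.0596
grip_force: 0.0
[-0.6396215   0.21151999  0.6671458   1.95810104 -0.15394476  1.02029846
 -0.67512428] [ 3.14112782e+00 -1.52032315e-03  7.98260778e-01]
[array([[0.511889  , 0.19323176, 0.126     ]]), array([[0.60070589, 0.2055524 , 0.126     ]])]
32 158.90625 255.0
```

```bash
python3 -m crank '[{"jaw":0.3,"travel":[2,-3.5,0],"dr":[0,0,-0.1]},{"jaw":0.3,"travel":[3.1,-5.5,-2],"dr":[0,0,-0.1]},{"jaw":0.3,"travel":[3.1,-5.5,-6],"dr":[0,0,-0.1]},{"jaw":0.3,"travel":[3.1,-5.5,-9],"dr":[0,0,-0.1]},{"jaw":0.3,"travel":[3.1,-5.5,-11.3],"dr":[0,0,-0.1]}]'
python3 - <<'E'
from h import *
p=cam("side"); save(p,"knob.png",(220,130,370,270),4)
E
```

```text
time_s: 3.45
tool_pos: [0.5353, -0.0584, 0.2898]
tool_rot: [-3.14, 0.001, 0.704]
ft_force: [-0.8, -0.7, 0.3]
opening: 0.0558
grip_force: 0.0
```

View pics/knob.png

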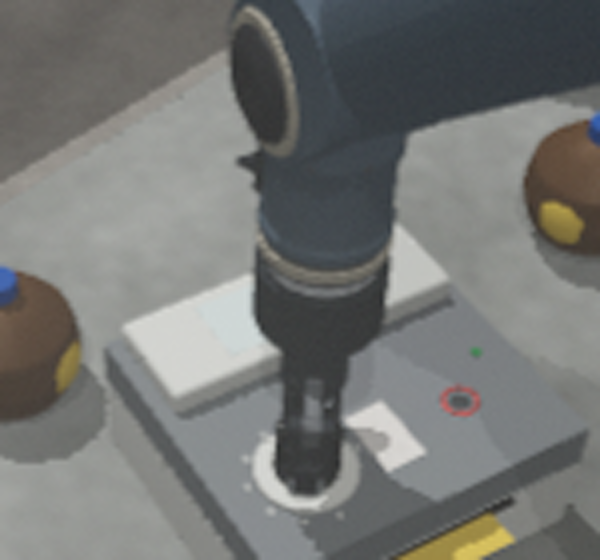

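The gripper straddles the knob, with the ring visible at crop (460,401). Closing.

```bash
python3 -m crank '[{"jaw":-1,"travel":[0,0,0],"dr":[0,0,0]},{"jaw":-1,"travel":[0,0,0],"dr":[0,0,0]},{"jaw":-1,"travel":[0,0,0],"dr":[0,0,0]},{"jaw":-1,"travel":[0,0,0],"dr":[0,0,0]},{"jaw":-1,"travel":[0,0,0],"dr":[0,0,0]}]'
```

```text
time_s: 4.0
tool_pos: [0.5361, -0.0588, 0.2935]
tool_rot: [3.141, -0.003, 0.703]
ft_force: [-1.5, 1.8, 6.4]
opening: 0.0129
grip_force: 59.1
```

```bash
python3 -m crank '[{"jaw":-1,"travel":[0,0,0],"dr":[0,0,0.13]},{"jaw":-1,"travel":[0,0,0],"dr":[0,0,0.26]},{"jaw":-1,"travel":[0,0,0],"dr":[0,0,0.39]},{"jaw":-1,"travel":[0,0,0],"dr":[0,0,0.52]},{"jaw":-1,"travel":[0,0,0],"dr":[0,0,0.65]}]'
python3 -c "
from h import *;s=ctrl.state();print(s['torque'],s['qpos'])"
```

```text
time_s: 4.5
tool_pos: [0.5354, -0.0583, 0.2935]
tool_rot: [-3.141, -0.003, 1.359]
ft_force: [-5.3, 2.8, 8.9]
opening: 0.0129
grip_force: 59.6
[ 0.67310238  1.03833262 -0.00665824] [-0.33186745  0.40144192  0.46056297  1.9908956  -0.24745037  0.80310197
  0.05824451]
```

```bash
python3 -m crank '[{"jaw":-1,"travel":[0,0,0],"dr":[0,0,0.13]},{"jaw":-1,"travel":[0,0,0],"dr":[0,0,0.26]},{"jaw":-1,"travel":[0,0,0],"dr":[0,0,0.39]},{"jaw":-1,"travel":[0,0,0],"dr":[0,0,0.52]},{"jaw":-1,"travel":[0,0,0],"dr":[0,0,0.65]}]'
python3 -c "
from h import *;s=ctrl.state();print(s['torque'],s['qpos'])"
python3 -m crank '[{"jaw":-1,"travel":[0,0,0],"dr":[0,0,0.13]},{"jaw":-1,"travel":[0,0,0],"dr":[0,0,0.26]},{"jaw":-1,"travel":[0,0,0],"dr":[0,0,0.39]},{"jaw":-1,"travel":[0,0,0],"dr":[0,0,0.52]},{"jaw":-1,"travel":[0,0,0],"dr":[0,0,0.65]}]'
python3 -c "
from h import *;s=ctrl.state();print(s['torque'],s['qpos'])"
```

```text
time_s: 5.0
tool_pos: [0.5346, -0.0584, 0.2935]
tool_rot: [-3.14, -0.004, 2.008]
ft_force: [-8.1, 3.0, 11.5]
opening: 0.0129
grip_force: 60.0
[7.00085343e-01 1.65020047e+00 1.61563111e-03] [-0.2078404   0.38407679  0.30027392  1.98510252 -0.15874214  0.79748731
  0.62111624]
time_s: 5.5
tool_pos: [0.5339, -0.059, 0.2934]
tool_rot: [-3.14, -0.005, 2.658]
ft_force: [-10.9, 1.6, 13.0]
opening: 0.0128
grip_force: 60.2
[ 0.28211078  2.19766082 -0.05714684] [-0.08548952  0.37603735  0.14672838  1.97890167 -0.07629015  0.79685153
  1.1917769 ]
```

```bash
python3 -m crank '[{"jaw":-1,"travel":[0,0,0],"dr":[0,0,0.1]},{"jaw":-1,"travel":[0,0,0],"dr":[0,0,0.2]},{"jaw":-1,"travel":[0,0,0],"dr":[0,0,0.25]},{"jaw":-1,"travel":[0,0,0],"dr":[0,0,0.25]}]'
python3 -c "
from h import *;s=ctrl.state();print(s['torque'],s['qpos'])"
```

```text
time_s: 5.9
tool_pos: [0.5337, -0.0596, 0.2934]
tool_rot: [3.141, -0.005, 2.898]
ft_force: [-9.8, 1.0, 13.2]
opening: 0.0128
grip_force: 62.0
[ 0.38494036  2.15806243 -1.04013512] [-0.03897604  0.37499825  0.09009469  1.97636297 -0.04848173  0.79742967
  1.40586814]
```

```bash
python3 -m crank '[{"jaw":-1,"travel":[0,0,0],"dr":[0,0,0.04]},{"jaw":-1,"travel":[0,0,0],"dr":[0,0,0.04]},{"jaw":-1,"travel":[0,0,0],"dr":[0,0,0.04]}]'
python3 -c "
from h import *;s=ctrl.state();print(s['torque'])"
python3 -m crank '[{"jaw":0.3,"travel":[0,0,0],"dr":[0,0,0]},{"jaw":0.3,"travel":[0,0,0],"dr":[0,0,0]},{"jaw":0.3,"travel":[0,0,0],"dr":[0,0,0]},{"jaw":0.3,"travel":[0,0,3],"dr":[0,0,0]},{"jaw":0.3,"travel":[0,0,8],"dr":[0,0,0]}]'
```

```text
time_s: 6.2
tool_pos: [0.5337, -0.0598, 0.2935]
tool_rot: [3.14, -0.006, 2.933]
ft_force: [-9.9, 1.5, 13.8]
opening: 0.0126
grip_force: 75.8
[ 0.39526328  2.18068274 -1.84584337]
time_s: 6.7
tool_pos: [0.5348, -0.0588, 0.3696]
tool_rot: [-3.14, -0.007, 2.944]
ft_force: [0.8, 0.0, -0.0]
opening: 0.0555
grip_force: 0.0
```

```bash
python3 -m crank '[{"jaw":0.3,"travel":[-0.4,5,0.5],"dr":[0,0,0.08]},{"jaw":0.3,"travel":[-0.8,10,0.5],"dr":[0,0,0.16]},{"jaw":0.3,"travel":[-1.3,15,0.5],"dr":[0,0,0.24]},{"jaw":0.3,"travel":[-1.7,20,0.5],"dr":[0,0,0.33]},{"jaw":0.3,"travel":[-2.2,25.0,0.5],"dr":[0,0,0.33]}]'
python3 -m crank '[{"jaw":0.3,"travel":[0,0.1,0],"dr":[0,0,0]},{"jaw":0.3,"travel":[0,0.1,0],"dr":[0,0,0]}]'
python3 - <<'E'
from h import *
p=cam("side"); t=cam("top"); print([np.round(x,3).tolist() for x in(proj(p,[.513,.192,.126]),proj(t,[.513,.192,.126]))])
a=cv2.resize(p["image"][260:380,160:280,::-1],(400,400),interpolation=2);b=cv2.resize(t["image"][205:295,205:295,::-1],(400,400),interpolation=2)
b2=cv2.resize(t["image"][190:290,230:330,::-1],(400,400),interpolation=2)
cv2.imwrite("pics/c.png",np.hstack([a,b2]))
E
```

```text
time_s: 7.2
tool_pos: [0.5135, 0.1916, 0.377]
tool_rot: [3.141, 0.001, -3.009]
ft_force: [0.8, -0.1, 0.1]
opening: 0.0559
grip_force: 0.0
time_s: 7.4
tool_pos: [0.5135, 0.1922, 0.3766]
tool_rot: [-3.142, 0.0, -3.007]
ft_force: [-0.0, -0.4, -0.6]
opening: 0.0556
grip_force: 0.0
[[[225.512, 310.889]], [[157.902, 255.675]]]
```

View pics/c.png

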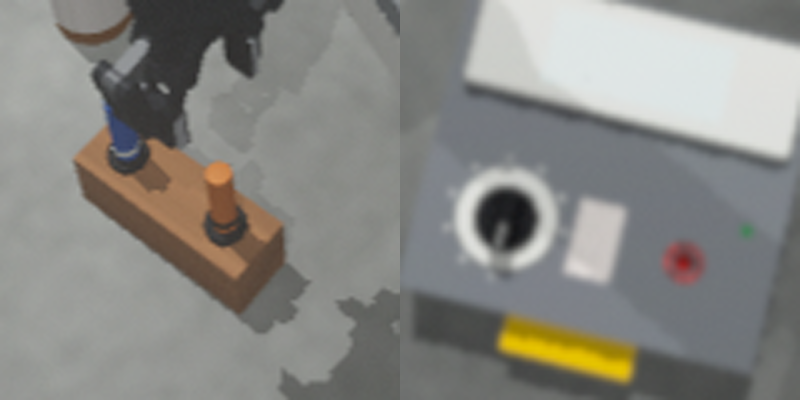

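The knob mark, at (500,240) in the right half, now points to the printer's front, so it is at the stop. The tool and marker are untouched. Descending over the tool.

```bash
python3 -m crank '[{"jaw":0.3,"travel":[0,0,-4],"dr":[0,0,0]},{"jaw":0.3,"travel":[0,0,-8],"dr":[0,0,0]},{"jaw":0.3,"travel":[0,0,-11],"dr":[0,0,0]},{"jaw":0.3,"travel":[0,0,-12.5],"dr":[0,0,0]},{"jaw":0.3,"travel":[0,0,-12.5],"dr":[0,0,0]}]'
python3 -m crank '[{"jaw":-1,"travel":[0,0,0],"dr":[0,0,0]},{"jaw":-1,"travel":[0,0,0],"dr":[0,0,0]},{"jaw":-1,"travel":[0,0,0],"dr":[0,0,0]},{"jaw":-1,"travel":[0,0,0],"dr":[0,0,0]},{"jaw":-1,"travel":[0,0,0],"dr":[0,0,0]}]'
python3 -m crank '[{"jaw":-1,"travel":[0,0,2],"dr":[0,0,0]},{"jaw":-1,"travel":[0,0,5],"dr":[0,0,0]},{"jaw":-1,"travel":[0,0,9],"dr":[0,0,0]},{"jaw":-1,"travel":[0,0,13],"dr":[0,0,0]},{"jaw":-1,"travel":[0,0,13],"dr":[0,0,0]}]'
python3 - <<'E'
from h import *
p=cam("side"); t=cam("top")
a=cv2.resize(p["image"][210:360,160:310,::-1],(600,600),interpolation=2)
cv2.imwrite("pics/d.png",a); s=ctrl.state(); T=s["tool_pos"]; print(T,s["tool_rot"],((proj(p,[[T[0],T[1],T[2]-.155+d] for d in(.031,-.034,-.085)])-[160,210])*4).round())
E
```

```text
time_s: 8.0
tool_pos: [0.5135, 0.1882, 0.2494]
tool_rot: [-3.139, -0.005, -3.014]
ft_force: [1.2, 0.6, 0.4]
opening: 0.0553
grip_force: 0.0
time_s: 8.5
tool_pos: [0.5144, 0.1906, 0.2531]
tool_rot: [3.141, 0.003, -3.011]
ft_force: [0.1, -0.2, 6.0]
opening: 0.0165
grip_force: 58.7
time_s: 9.0
tool_pos: [0.515, 0.1914, 0.3875]
tool_rot: [3.138, 0.011, -3.01]
ft_force: [1.6, -0.0, -0.9]
opening: 0.0168
grip_force: 58.4
[0.51349791 0.19069698 0.38243704] [ 3.14102600e+00  1.50853411e-03 -3.01018953e+00] [[245. 259.]
 [254. 333.]
 [261. 385.]]
```

View pics/d.png

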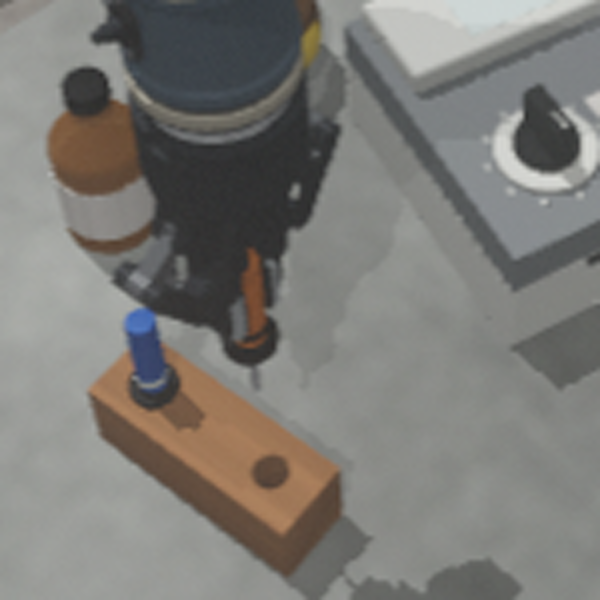

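The tool is held: its collar is at (250,342) and its pin tip at (256,388), 1–2 px from the prediction. The marker is untouched. I'll carry it over the hole, high enough to clear the knob.

```bash
python3 -m crank '[{"jaw":-1,"travel":[0,-3,4],"dr":[0,0,-0.07]},{"jaw":-1,"travel":[-0.2,-7,4],"dr":[0,0,-0.14]},{"jaw":-1,"travel":[-0.4,-11.5,4],"dr":[0,0,-0.21]},{"jaw":-1,"travel":[-0.6,-16,4],"dr":[0,0,-0.28]},{"jaw":-1,"travel":[-0.8,-20,4],"dr":[0,0,-0.35]}]'
python3 -m crank '[{"jaw":-1,"travel":[0,-4.5,0],"dr":[0,0,0]},{"jaw":-1,"travel":[-0.1,-9,0],"dr":[0,0,0]},{"jaw":-1,"travel":[-0.2,-13,0],"dr":[0,0,0]},{"jaw":-1,"travel":[-0.2,-16.5,-2],"dr":[0,0,0]},{"jaw":-1,"travel":[-0.2,-16.6,-4],"dr":[0,0,0]}]'
python3 -m crank '[{"jaw":-1,"travel":[0,0,-2],"dr":[0,0,0]},{"jaw":-1,"travel":[0,0,-2],"dr":[0,0,0]},{"jaw":-1,"travel":[0,0,-2],"dr":[0,0,0]}]'
python3 - <<'E'
from h import *
p=cam("side"); t=cam("top"); s=ctrl.state(); T=s["tool_pos"]; print(T,s["tool_rot"],s["qpos"])
save(p,"e.png",(290,180,380,260),8); a=np.array([290,180])
print("tip",((proj(p,[T[0],T[1],T[2]-.243])-a)*8).round(),"hole",((proj(p,[.504,-.175,.1])-a)*8).round())
d=p["image"]; 
for q in("pin_tip","reset_hole","pin_grip"): print(q,[(np.round(world(p,d["centre"]),3).tolist(),round(d["conf"],2)) for d in ctrl.look_for(q,p)[:2]])
E
```

```text
time_s: 9.6
tool_pos: [0.5047, -0.0116, 0.4198]
tool_rot: [-3.14, -0.004, 2.919]
ft_force: [0.1, 0.1, -0.5]
opening: 0.0164
grip_force: 58.6
time_s: 10.1
tool_pos: [0.5022, -0.1808, 0.3798]
tool_rot: [-3.139, -0.002, 2.914]
ft_force: [-0.8, 0.8, -0.6]
opening: 0.0171
grip_force: 58.6
time_s: 10.4
tool_pos: [0.5035, -0.175, 0.3606]
tool_rot: [3.142, -0.003, 2.923]
ft_force: [-0.2, -0.3, -0.7]
opening: 0.0165
grip_force: 58.6
[ 0.50405446 -0.17513295  0.36219462] [3.14157493e+00 6.37438035e-04 2.92346021e+00] [ 0.10549843  0.28215573  0.18197121  1.92650081 -0.06261273  0.93765707
  1.67013275]
tip [[362. 357.]] hole [[355. 396.]]
pin_tip [([0.494, -0.171, 0.17], 0.43)]
reset_hole [([0.536, -0.093, 0.105], 0.93)]
pin_grip [([0.49, -0.171, 0.173], 0.63)]
```

View pics/e.png

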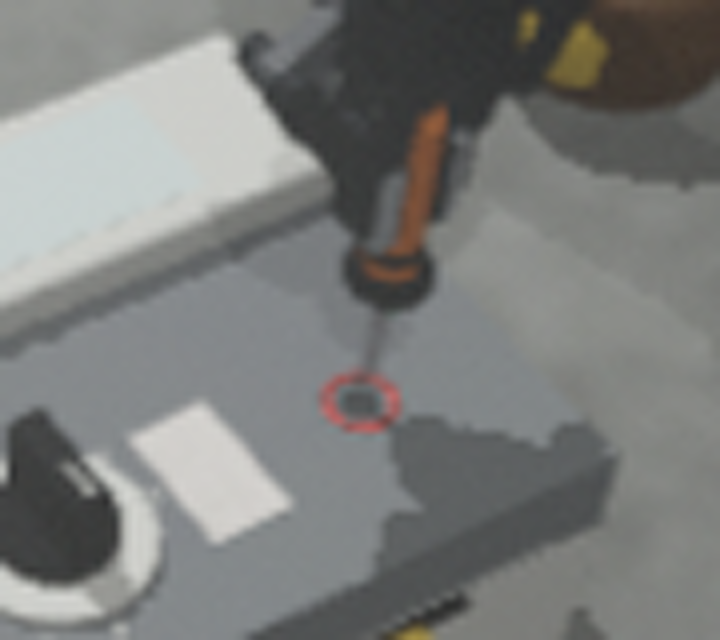

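```bash
python3 - <<'E'
from h import *
p=cam("side"); T=ctrl.state()["tool_pos"]; print(T); a=np.array([290,180])
c=lambda u,v:[[290+(u+.5)/8-.5,180+(v+.5)/8-.5]]
zt=T[2]-.243
print("hole",unproj(p,c(361,402),.1)[0])
for z in(0,.045,.048,.051): print(z,((proj(p,[T[0],T[1],zt+z])-a+.5)*8-.5).round())
print("collar",unproj(p,c(389,278),zt+.048)[0],"tip",unproj(p,c(371,375),zt)[0])
g=p["image"].astype(int).sum(2)[212:236,326:350]; print(g)
t=cam("top"); cv2.imwrite("pics/f.png",cv2.resize(t["image"][225:285,265:345,::-1],None,fx=8,fy=8,interpolation=2))
E
```

```text
[ 0.50393487 -0.17521255  0.36251829]
hole [ 0.5027071  -0.17488632  0.1       ]
0 [[366. 360.]]
0.045 [[384. 265.]]
0.048 [[385. 259.]]
0.051 [[386. 252.]]
collar [ 0.49795481 -0.16960536  0.16751829] tip [ 0.49879381 -0.17130088  0.11951829]
[[374 374 373 370 370 350 270 181 195 223 226 200 196 194 203 194 172 181
  302 391 405 425 432 436]
 [372 371 374 371 371 356 277 183 173 185 223 252 253 249 236 203 162 187
  311 404 421 425 431 432]
 [372 371 373 369 371 369 316 187 180 175 180 193 195 199 193 164 169 203
  323 402 410 422 424 422]
 [379 372 372 371 371 369 341 250 181 171 173 172 171 170 167 165 169 268
  373 404 403 411 415 416]
 [394 382 381 378 374 373 370 335 255 201 175 168 171 165 170 177 227 335
  398 405 402 403 409 412]
 [404 406 407 392 373 372 371 371 353 294 229 199 192 192 223 274 349 399
  402 403 402 403 400 407]
 [406 408 406 396 380 369 372 372 368 360 319 274 260 278 349 399 403 400
  400 402 403 402 400 400]
 [405 404 405 402 386 371 368 367 368 355 321 301 302 327 373 385 401 403
  402 400 401 403 400 400]
 [407 407 408 393 375 368 373 371 371 346 305 32
[... 868 characters left out ...]
05 404 385 350 368 340 262 259 256 277 352 403 396 397 406 405 405
  402 404 401 403 404 401]
 [405 407 408 389 368 364 316 260 257 259 250 318 386 360 377 403 403 404
  401 402 403 405 401 403]
 [408 404 402 403 407 374 335 288 269 267 260 314 366 340 366 388 382 385
  385 384 396 401 403 403]
 [405 401 405 405 388 386 380 346 329 329 332 281 269 290 291 294 293 293
  298 288 339 383 393 402]
 [403 404 406 403 403 405 370 331 352 369 364 338 299 293 292 290 293 290
  289 293 292 291 333 388]
 [405 407 405 405 403 406 402 404 403 390 380 403 361 294 293 294 294 295
  295 292 289 292 292 291]
 [404 404 401 402 407 404 405 406 406 402 402 397 356 290 294 293 293 291
  291 289 289 290 289 292]]
```

View pics/f.png

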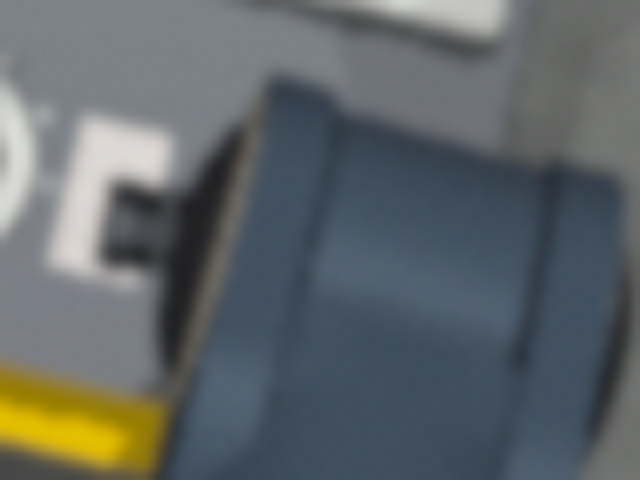

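The top view is blocked by the wrist. In the side view the ring is at (361,402) and the pin tip at (371,375), so the tip is about 2.6 mm short in x. I'll correct that and descend by feel.

```bash
python3 -m crank '[{"jaw":-1,"travel":[0.27,-0.07,0],"dr":[0,0,0]},{"jaw":-1,"travel":[0.27,-0.07,-0.5],"dr":[0,0,0]},{"jaw":-1,"travel":[0.27,-0.07,-1],"dr":[0,0,0]},{"jaw":-1,"travel":[0.27,-0.07,-1.2],"dr":[0,0,0]},{"jaw":-1,"travel":[0.27,-0.07,-1.2],"dr":[0,0,0]}]'
python3 -m crank '[{"jaw":-1,"travel":[0,0,-0.2],"dr":[0,0,0]},{"jaw":-1,"travel":[0,0,-0.4],"dr":[0,0,0]},{"jaw":-1,"travel":[0,0,-0.6],"dr":[0,0,0]},{"jaw":-1,"travel":[0,0,-0.6],"dr":[0,0,0]}]'
```

```text
time_s: 11.25
tool_pos: [0.5062, -0.176, 0.349]
tool_rot: [3.142, -0.001, 2.923]
ft_force: [-0.6, 0.1, -0.2]
opening: 0.0167
grip_force: 58.6
time_s: 11.65
tool_pos: [0.5064, -0.176, 0.3434]
tool_rot: [3.141, -0.001, 2.923]
ft_force: [-0.4, 0.3, -0.6]
opening: 0.0169
grip_force: 58.6
```

```bash
python3 -m crank '[{"jaw":-1,"travel":[0,0,-0.2],"dr":[0,0,0]},{"jaw":-1,"travel":[0,0,-0.4],"dr":[0,0,0]},{"jaw":-1,"travel":[0,0,-0.4],"dr":[0,0,0]}]'
python3 -c "
from h import *;p=cam('side');g=p['image'].astype(int);print(g.sum(2)[212:238,326:346])"
```

```text
time_s: 11.95
tool_pos: [0.5063, -0.176, 0.3394]
tool_rot: [3.141, -0.001, 2.923]
ft_force: [0.9, -0.4, -0.3]
opening: 0.0165
grip_force: 58.6
[[376 372 369 338 253 196 175 174 193 256 309 269 239 263 251 238 228 305
  366 377]
 [370 372 370 371 340 252 192 171 202 273 304 271 242 260 261 303 364 399
  397 391]
 [373 371 371 375 369 326 228 189 229 288 304 278 245 254 262 320 382 400
  402 398]
 [369 373 371 370 368 323 232 207 265 300 285 259 244 251 247 303 371 400
  402 400]
 [374 369 370 370 345 257 185 186 237 260 231 237 247 221 181 208 326 400
  400 398]
 [374 372 371 372 320 200 187 191 190 172 171 176 176 174 172 169 302 402
  398 398]
 [372 370 371 372 316 202 183 183 203 216 201 205 212 210 194 169 302 402
  400 401]
 [380 377 374 370 317 207 182 171 200 236 250 245 253 230 165 166 304 402
  402 397]
 [404 407 394 376 339 254 196 176 173 173 178 183 171 166 163 191 316 401
  401 397]
 [407 405 407 391 371 338 249 181 174 171 171 161 164 166 175 275 372 405
  400 400]
 [402 404 405 395 373 371 336 253 196 184 174 174 176 185 245 346 399 402
  400 404]
 [407 404 403 395 373 
[... 553 characters left out ...]
 384 393
  405 402]
 [405 405 406 386 368 366 308 283 302 283 247 261 274 257 281 288 296 339
  388 395]
 [406 404 402 404 407 373 339 294 286 262 253 263 278 272 280 290 293 287
  293 336]
 [402 404 404 407 388 384 381 348 304 268 280 276 267 289 292 295 294 288
  291 289]
 [407 402 407 405 405 405 374 328 320 280 288 283 282 293 291 292 293 288
  294 292]
 [404 402 407 407 403 402 407 406 371 304 281 296 288 296 296 292 291 290
  289 285]
 [402 407 405 404 404 404 406 406 406 372 310 295 291 292 294 294 292 295
  289 288]
 [408 408 404 401 408 403 406 401 406 403 360 294 294 291 295 294 296 289
  292 290]
 [405 407 405 407 402 403 407 402 405 403 363 293 295 289 289 288 293 287
  290 295]]
```

```bash
python3 -m crank '[{"jaw":-1,"travel":[0,0,-0.2],"dr":[0,0,0]},{"jaw":-1,"travel":[0,0,-0.4],"dr":[0,0,0]},{"jaw":-1,"travel":[0,0,-0.5],"dr":[0,0,0]},{"jaw":-1,"travel":[0,0,-0.5],"dr":[0,0,0]}]'
python3 -m crank '[{"jaw":-1,"travel":[0,0,-0.2],"dr":[0,0,0]},{"jaw":-1,"travel":[0,0,-0.4],"dr":[0,0,0]},{"jaw":-1,"travel":[0,0,-0.4],"dr":[0,0,0]}]'
python3 -c "
from h import *;p=cam('side');g=p['image'].astype(int);print(g.sum(2)[222:238,328:344])"
```

```text
time_s: 12.4
tool_pos: [0.5064, -0.176, 0.3345]
tool_rot: [3.141, -0.001, 2.923]
ft_force: [-0.2, 0.1, -0.4]
opening: 0.0164
grip_force: 58.6
time_s: 12.7
tool_pos: [0.5063, -0.176, 0.3304]
tool_rot: [3.142, -0.001, 2.923]
ft_force: [-0.4, -0.5, -0.7]
opening: 0.0163
grip_force: 58.6
[[393 376 315 183 175 171 179 199 218 208 186 169 162 223 342 398]
 [411 390 337 244 179 163 166 170 167 163 163 158 176 270 372 403]
 [403 390 372 337 253 194 172 167 165 158 166 174 240 348 401 400]
 [404 395 377 370 351 288 218 190 195 211 222 258 345 401 400 400]
 [406 403 393 368 362 341 300 274 292 336 364 385 403 402 399 404]
 [405 404 394 349 309 294 270 284 311 337 346 380 403 403 403 400]
 [404 404 384 333 339 326 291 313 306 310 311 357 391 404 402 401]
 [406 385 350 362 332 275 293 294 261 269 286 282 333 387 386 385]
 [408 390 369 361 314 281 306 282 250 261 272 264 280 290 287 292]
 [404 405 406 372 327 284 291 272 247 260 280 269 280 293 289 289]
 [404 403 388 387 354 284 282 282 280 268 266 286 292 291 289 289]
 [405 404 402 403 375 295 265 279 289 285 278 292 291 292 289 293]
 [401 404 404 409 406 372 320 299 278 291 289 292 290 295 294 290]
 [407 406 404 405 407 406 407 368 295 293 290 288 289 289 292 290]
 [405 406 405 405 404 406 405 362 289 294 290 296 291 291 290 290]
 [406 403 406 407 405 404 404 372 311 292 292 292 290 289 289 286]]
```

```bash
python3 -m crank '[{"jaw":-1,"travel":[0,0,-0.3],"dr":[0,0,0]},{"jaw":-1,"travel":[0,0,-0.6],"dr":[0,0,0]},{"jaw":-1,"travel":[0,0,-0.8],"dr":[0,0,0]},{"jaw":-1,"travel":[0,0,-0.8],"dr":[0,0,0]}]'
python3 -m crank '[{"jaw":-1,"travel":[0,0,-0.2],"dr":[0,0,0]},{"jaw":-1,"travel":[0,0,-0.3],"dr":[0,0,0]},{"jaw":-1,"travel":[0,0,-0.3],"dr":[0,0,0]},{"jaw":-1,"travel":[0,0,-0.3],"dr":[0,0,0]}]'
```

```text
time_s: 13.15
tool_pos: [0.5063, -0.176, 0.3223]
tool_rot: [3.142, -0.001, 2.923]
ft_force: [-1.0, 0.5, -1.3]
opening: 0.0165
grip_force: 58.6
time_s: 13.55
tool_pos: [0.5066, -0.1761, 0.3201]
tool_rot: [3.141, 0.001, 2.923]
ft_force: [-0.6, -0.2, 2.1]
opening: 0.0167
grip_force: 58.7
```

```bash
for i in 1 2; do python3 -m crank '[{"jaw":-1,"travel":[0,0,-0.1],"dr":[0,0,0]},{"jaw":-1,"travel":[0,0,-0.2],"dr":[0,0,0]},{"jaw":-1,"travel":[0,0,-0.2],"dr":[0,0,0]}]'; done
```

```text
time_s: 13.85
tool_pos: [0.5066, -0.1761, 0.318]
tool_rot: [3.142, 0.001, 2.923]
ft_force: [-0.6, 0.5, 2.3]
opening: 0.0167
grip_force: 58.7
time_s: 14.15
tool_pos: [0.5066, -0.1761, 0.3159]
tool_rot: [3.142, 0.001, 2.923]
ft_force: [-0.4, 1.0, 4.6]
opening: 0.0165
grip_force: 58.7
```

```bash
python3 -m crank '[{"jaw":-1,"travel":[0,0,-0.1],"dr":[0,0,0]},{"jaw":-1,"travel":[0,0,-0.2],"dr":[0,0,0]},{"jaw":-1,"travel":[0,0,-0.2],"dr":[0,0,0]},{"jaw":-1,"travel":[0,0,-0.2],"dr":[0,0,0]}]'
```

```text
time_s: 14.55
tool_pos: [0.5069, -0.1763, 0.3154]
tool_rot: [3.141, 0.002, 2.923]
ft_force: [-1.9, 1.0, 12.4]
opening: 0.0164
grip_force: 59.8
```

```bash
python3 -m crank '[{"jaw":-1,"travel":[0,0,0],"dr":[0,0,0]},{"jaw":-1,"travel":[0,0,0],"dr":[0,0,0]},{"jaw":-1,"travel":[0,0,0],"dr":[0,0,0]},{"jaw":-1,"travel":[0,0,0],"dr":[0,0,0]},{"jaw":-1,"travel":[0,0,0],"dr":[0,0,0]}]'
python3 - <<'E'
from h import *
p=cam("side")
for q in("marker","bottle","coconut_1"): print(q,[(np.round(world(p,d["centre"]),3).tolist(),round(d["conf"],2)) for d in ctrl.look_for(q,p)[:3]])
s=ctrl.state(); print(s["ft_force"],s["tool_pos"])
if s["ft_force"][2]>9: print(ctrl.close_job())
E
```

```text
time_s: 15.05
tool_pos: [0.5069, -0.1763, 0.3155]
tool_rot: [3.141, 0.002, 2.923]
ft_force: [-3.4, -0.2, 13.7]
opening: 0.0163
grip_force: 59.8
marker [([0.594, 0.21, 0.088], 0.52)]
bottle [([0.733, 0.137, 0.081], 0.66)]
coconut_1 [([0.565, -0.442, 0.081], 0.8), ([0.769, -0.013, 0.079], 0.55), ([0.536, -0.09, 0.106], 0.31)]
[-2.15960902  0.96993794 14.45932898] [ 0.50687176 -0.17628145  0.31543918]
the job is handed in; nothing more can be done
None
```

I handed the job in: the knob is at its anticlockwise end stop, and the upright pin tool, still in the gripper, holds the reset button fully down at about 14 N; the marker, bottle and coconuts show no movement beyond measurement error.

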